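# Find the blind spacer with a probe pin

### The arm

A 7-joint arm with a two-finger parallel gripper is mounted at the origin on a cart in front of the work surface, level with it; the furniture and walls round the work are solid. World frame = base frame: x ahead of the robot, y to its left, z up, the work surface at z = 0. Lengths are in m, angles in rad, forces in N, time in s.
With the tool pointing down it reaches from about 0.425 to 0.95 m from the base axis. Payload 4.7 kg.
Tool frame: the origin (TCP) lies at the very end of the fingers, on their centre line; the grasp point (between the pads) lies 19 mm behind it (ctrl.grip_point_offset is the distance from the TCP to the grasp point, in m); z points along the fingers, x is the direction in which the jaws open and shut, and the axes are right-handed (so a half turn about z gives the same grasp; the last joint's range is limited). The gripper opens to 85 mm and grips with 20 to 120 N. Pads are 22 mm wide; open, the fingers measure 114 mm over their backs; the gripper's body (76 mm by 85 mm) begins 54 mm behind the grasp point. The pads swing forward as they close: fully open they stand 13 mm farther back than shut.
Start: joints at [-1.358, 0.469, -0.049, 1.532, 0.024, 1.141, -0.082], TCP at [0.162, 0.655, 0.231] pointing down, gripper open.
Joint ranges: [-2.59, 2.59], [-0.33, 1.99], [-1.39, 1.29], [0.1, 2.45], [-1.04, 4.18], [0.21, 1.99], [-2.66, 2.66]. Speed limits (rad/s): [2.57, 2.57, 3.14, 3.14, 3.14, 3.14, 3.14].

### API

Orientations are given as [roll, pitch, yaw] about the fixed x, y, z axes, in that order (R = Rz(yaw) Ry(pitch) Rx(roll)).
In Python, from cell import ctrl, viewer, workorder, nets gives the robot as it stands.
- The arm moves only by the tool play_rows, never from a script. Its argument "deltas" is one flat list of numbers, 4 for each row, row after row: the shift along the tool's x, y, z in cm, then the turn about the tool's z in rad. A call has 1 to 5 rows; each row shifts and turns the commanded pose from where the row before left it, along the tool's axes as they then stand; what a row does not reach is not made up. A row lasts 1/8 s, in which the tool goes at most 62.5 mm and 10.7 degrees, less where a joint would pass 70% of its speed; a pose out of reach is approached as far as the arm can. A call with a gripper value outside its range is refused whole. "grip" is the finger opening in cm, from 0 to 8.54, set as the call begins (left out, the last holds). The fingers move at their own pace and stop on an object; "grip_force" is the grip in N (left out, the last holds). Time passes only in rows, so rows that do not move let the fingers close. It gives the time, the measured TCP pose, the force and the opening at its end, in the units of the state.
- ctrl.get_state(): the state, without advancing time (a new reading comes with each control period).
- viewer.camera(name): name is "scene" or "top" or "wrist"; returns a dict with "pixels" (420x560x3 uint8, red, green, blue), "z_map" (420x560 float32, m along the optical axis (not along the pixel's ray), 0 where there is no reading), "K" (3x3 intrinsics, pixels), "D" ([k1, k2, p1, p2, k3] as OpenCV has them; the pictures are not rectified), "world_to_cam" (4x4, takes a point from world to camera coordinates). Camera axes: x right, y up, looking along -z (the intrinsics and any distortion apply to the point x, -y, -z); pixel columns grow to the right and rows downward; lengths in m; the calibration is good to about 2 mm. A picture is of the moment at which its call begins.
- workorder.close_job(): hands the job in, once; it reports no verdict.
Trained networks look in a picture, given as the dict that the camera call returned (one of the last four; its "shot" number tells which), for a name from the list of things; names that differ only in an ending like _2 or _b are one class to them, and where a whole thing is asked for, a point or a joint stands for the part that bears it (a point fixed in the world has none). Each returns a list of dicts, best first, with "confidence" (0 to 1); they miss things now and then, are a little off and sometimes report something else, mostly with a low value. They report only what shows in the picture. A call takes as long as a camera call.
- nets.boxes_of(picture, label): "location" ([x, y, z] in m, in world coordinates, good to about 4 mm: the middle of the surface that is visible of it).
- nets.place_of(picture, label): "location" ([x, y, z] in m, in world coordinates, good to about 4 mm: a listed point, or the origin of a listed thing).
The state is a dict: "time": time; "joints": joint angles; "qvel": joint speeds; "effort": joint torques, N m; "ee_pos": TCP position; "tool_rot": TCP orientation; "ft_force": force on the tool from outside, world axes, zero at the start; "moment": the same for the moment, N m; "gripper_width": opening from 0.0 (shut) to 1.0 (fully open).
Only numpy, scipy, OpenCV 4.12 (cv2) and the standard library are available. Lean on these libraries where they do the work, as an engineer would, in place of code of your own. Each camera call takes 0.05 s, during which the arm holds its last target.

### The job

Take the orange-handled probe from its holder and push its pin into the bore of each of the three steel blocks in the sloped rack until it stops, in order from left to right as the robot sees them, then put the probe back fully home in its holder. One block is drilled blind, the other two right through: lift the blind one out and set it flat on the floor of the white tray with its bore mouth up. Leave the two good blocks in their pockets, and do not shift the spool and tape roll in the tray or the swab tube and jar before the rack.

Things in the scene. Friction and masses are not known exactly. Their poses are not given: they have to be found in the camera images.
- rack: fixed dark steel and blue rack, base 130 x 200 mm. Origin at the centre of the base's underside, own z up, own x away from its low front lip, own y to the left along the row. Its bed passes 44 mm above the origin and leans 25 degrees, facing back toward -x (outward normal = -0.423 x + 0.906 z). Three pockets at y = +70, 0, -70 mm; a block's underside lies on the bed.
- rack_bed (a point): point of the bed plane under the middle block, 44 mm above the rack's origin; axes as rack. Pockets lie between side ribs 6 mm high (39 mm apart) and a front lip 14 mm high above the bed. An open trough 26 mm wide, 12 mm deep runs under the bores, so a pin in a through-bore stops 62 mm below the mouth.
- block_a_mid (a point): one of three outwardly alike dark steel blocks, loose, in the rack's pockets in any order. 60 (own x) x 36 (own y) x 50 mm (own z), about 0.25 kg. Point at its centre; own z is the bore axis, out of the mouth in the middle of the upper face (25 mm from this point). Bore 14 mm wide, chamfered: right through in two blocks, in one, not told which, ending blind 28 mm below the mouth.
- block_b_mid (a point): one of three outwardly alike dark steel blocks, loose, in the rack's pockets in any order. 60 (own x) x 36 (own y) x 50 mm (own z), about 0.25 kg. Point at its centre; own z is the bore axis, out of the mouth in the middle of the upper face (25 mm from this point). Bore 14 mm wide, chamfered: right through in two blocks, in one, not told which, ending blind 28 mm below the mouth.
- block_c_mid (a point): one of three outwardly alike dark steel blocks, loose, in the rack's pockets in any order. 60 (own x) x 36 (own y) x 50 mm (own z), about 0.25 kg. Point at its centre; own z is the bore axis, out of the mouth in the middle of the upper face (25 mm from this point). Bore 14 mm wide, chamfered: right through in two blocks, in one, not told which, ending blind 28 mm below the mouth.
- holder: fixed blue probe holder, on a base 110 x 60 mm that reaches 35 mm before and 75 mm behind the origin. Origin on the bench below the mouth; own z up, own x horizontal. Its 46 x 46 mm upper face leans 25 degrees, facing back toward -x (hole axis = -0.423 x + 0.906 z).
- holder_mouth (a point): centre of the holder's hole mouth in that leaning face, 95 mm above the bench; axes as holder. Hole 11 mm wide, chamfered, open below.
- probe_grip (a point): the probe, loose, 80 g: orange square handle 20 x 20 x 62 mm with a steel pin 8 mm wide, 77 mm long with round tip below it. Point on its axis 35 mm above the handle's lower end, own z along the axis from tip to handle, own x and y square to the handle's sides. At the start it stands in the holder: pin in the hole, handle's lower end on the leaning face.
- probe: the same probe, origin on its axis at the handle's lower end (where the pin begins); axes as above
- probe_tip (a point): the end of the probe's pin, 77 mm below the handle; axes as above
- tray: fixed white reject tray with a ruled floor, 194 mm (own x) x 276 mm (own y), 15 mm high. Origin at the centre of its underside, own z up. Floor 2 mm thick; the free floor inside the rim is 172 x 248 mm.
- spool_mid (a point): blue solder spool lying in the tray, 72 mm (own x) x 55 mm (own y) x 28 mm high; point at its centre. A bystander, loose.
- tape_mid (a point): amber tape roll lying flat in the tray, 54 mm across, 12 mm high; point at its centre. A bystander, loose.
- swab_tube_mid (a point): blue tube of swabs standing before the rack, 44 mm across, 88 mm high; point at half height. A bystander, loose.
- jar_mid (a point): white jar with blue cap standing before the rack, 60 mm across, 66 mm high; point at half height. A bystander, loose.
- block_a: the block of block_a_mid; origin at the centre of its underside
- block_b: the block of block_b_mid; origin at the centre of its underside
- block_c: the block of block_c_mid; origin at the centre of its underside

How it is judged:
On the way, in this order (a step that is already met when the one before it is completed fails the run):
1. the pin has been pushed to its stop in the left block's bore (to the floor of a blind bore, out of the far side of a through one) (((z of probe_tip in the frame of block_a_mid between -0.05 and -0.025 m and x of probe_tip in the frame of block_a_mid between -0.008 and 0.008 m and y of probe_tip in the frame of block_a_mid between -0.008 and 0.008 m and y of block_a_mid in the frame of rack between 0.05 and 0.09 m) or (z of probe_tip in the frame of block_b_mid between -0.05 and 0.002 m and x of probe_tip in the frame of block_b_mid between -0.008 and 0.008 m and y of probe_tip in the frame of block_b_mid between -0.008 and 0.008 m and y of block_b_mid in the frame of rack between 0.05 and 0.09 m) or (z of probe_tip in the frame of block_c_mid between -0.05 and -0.025 m and x of probe_tip in the frame of block_c_mid between -0.008 and 0.008 m and y of probe_tip in the frame of block_c_mid between -0.008 and 0.008 m and y of block_c_mid in the frame of rack between 0.05 and 0.09 m))), for 0.05 s.
2. the pin has been pushed to its stop in the middle block's bore (to the floor of a blind bore, out of the far side of a through one) (((z of probe_tip in the frame of block_a_mid between -0.05 and -0.025 m and x of probe_tip in the frame of block_a_mid between -0.008 and 0.008 m and y of probe_tip in the frame of block_a_mid between -0.008 and 0.008 m and y of block_a_mid in the frame of rack between -0.02 and 0.02 m) or (z of probe_tip in the frame of block_b_mid between -0.05 and 0.002 m and x of probe_tip in the frame of block_b_mid between -0.008 and 0.008 m and y of probe_tip in the frame of block_b_mid between -0.008 and 0.008 m and y of block_b_mid in the frame of rack between -0.02 and 0.02 m) or (z of probe_tip in the frame of block_c_mid between -0.05 and -0.025 m and x of probe_tip in the frame of block_c_mid between -0.008 and 0.008 m and y of probe_tip in the frame of block_c_mid between -0.008 and 0.008 m and y of block_c_mid in the frame of rack between -0.02 and 0.02 m))), for 0.05 s.
3. the pin has been pushed to its stop in the right block's bore (to the floor of a blind bore, out of the far side of a through one) (((z of probe_tip in the frame of block_a_mid between -0.05 and -0.025 m and x of probe_tip in the frame of block_a_mid between -0.008 and 0.008 m and y of probe_tip in the frame of block_a_mid between -0.008 and 0.008 m and y of block_a_mid in the frame of rack between -0.09 and -0.05 m) or (z of probe_tip in the frame of block_b_mid between -0.05 and 0.002 m and x of probe_tip in the frame of block_b_mid between -0.008 and 0.008 m and y of probe_tip in the frame of block_b_mid between -0.008 and 0.008 m and y of block_b_mid in the frame of rack between -0.09 and -0.05 m) or (z of probe_tip in the frame of block_c_mid between -0.05 and -0.025 m and x of probe_tip in the frame of block_c_mid between -0.008 and 0.008 m and y of probe_tip in the frame of block_c_mid between -0.008 and 0.008 m and y of block_c_mid in the frame of rack between -0.09 and -0.05 m))), for 0.05 s.
At the end, for the whole second after the job is handed in: The blind block stands flat on the tray's floor, bore axis within 6 degrees of vertical, at rest; the two through-bored blocks are in their pockets, within 15 mm of where they were and seated on the slope; the probe is fully home in its holder (handle's lower end within 10 mm of the mouth) (x of block_b_mid in the frame of tray between -0.075 and 0.075 m and y of block_b_mid in the frame of tray between -0.115 and 0.115 m and z of block_b_mid in the frame of tray between 0.022 and 0.032 m and angle between block_b_mid's own z axis and vertical below 0.1 rad and linear speed of each of block_b, probe below 0.01 m/s and distance of each of block_a_mid, block_c_mid from where it was at the start of the episode below 0.015 m and angle between block_a_mid's own z axis and vertical between 0.35 and 0.52 rad and angle between block_c_mid's own z axis and vertical between 0.35 and 0.52 rad and distance between probe and holder_mouth below 0.01 m and angle between probe_grip's own z axis and vertical between 0.3 and 0.61 rad); the robot touches nothing.
It fails at once if the spool is shifted by more than 12 mm (distance of spool_mid from where it was at the start of the episode above 0.012 m).
It fails at once if the tape roll is shifted by more than 12 mm (distance of tape_mid from where it was at the start of the episode above 0.012 m).
It fails at once if the swab tube is shifted by more than 12 mm (distance of swab_tube_mid from where it was at the start of the episode above 0.012 m).
It fails at once if the jar is shifted by more than 12 mm (distance of jar_mid from where it was at the start of the episode above 0.012 m).
It also fails if it takes over 72 s, if anything falls off the work surface, if the arm or the gripper's body presses on something with over 40 N, if the wrist force passes 120 N, or if a joint passes its speed limit or range.

## Working session

There is one attempt and no reset: what is moved stays moved. The work goes in short steps, Python scripts to look and compute and a tool call to move; the robot and the scene stay as the last step left them, time stands still between calls to the robot, and variables do not carry over. Pictures are saved under pics/ and viewed, and the job is handed in when it is done.

Besides the shell and the picture viewer there is one more tool, called after ">>>" in YAML: its name, and indented under it one key for each argument. play_rows: Moves the arm, as the interface text tells. Its arguments: {"type":"object","properties":{"deltas":{"type":"array"},"grip":{"type":"number"},"grip_force":{"type":"number"}},"required":["deltas"]}

```bash
mkdir -p pics; ls
cat > h.py <<'E'
import numpy as np, cv2
from cell import ctrl, viewer, workorder, nets
from scipy.spatial.transform import Rotation as R
def save(p,n): cv2.imwrite(f'pics/{n}.png',p['pixels'][:,:,::-1])
def proj(p,X):
    X=np.atleast_2d(X); M=np.array(p['world_to_cam']); c=X@M[:3,:3].T+M[:3,3]
    c=c*[1,-1,-1]
    return cv2.projectPoints(c,np.zeros(3),np.zeros(3),np.array(p['K']),np.array(p['D'],float))[0][:,0]
def cloud(p):
    z=p['z_map'];h,w=z.shape;u,v=np.meshgrid(np.arange(w),np.arange(h))
    n=cv2.undistortPoints(np.stack([u,v],-1).reshape(-1,1,2).astype(np.float64),np.array(p['K']),np.array(p['D'],float))[:,0]
    zz=z.reshape(-1,1); c=np.hstack([n*zz,zz])*[1,-1,-1]
    M=np.array(p['world_to_cam']); X=(c-M[:3,3])@M[:3,:3]
    X[zz[:,0]==0]=np.nan
    return X.reshape(h,w,3)
E
python3 - <<'E'
from h import *
s=ctrl.get_state();print(s, ctrl.grip_point_offset)
for n in ['scene','top','wrist']:
    p=viewer.camera(n);save(p,n+'0')
    print(n,np.round(-np.array(p['world_to_cam'])[:3,:3].T@np.array(p['world_to_cam'])[:3,3],3))
    for l in ['rack','rack_bed','block_a_mid','holder','holder_mouth','probe_grip','probe_tip','tray','spool_mid','tape_mid','swab_tube_mid','jar_mid']:
        print(l,[(np.round(d['location'],3).tolist(),round(d['confidence'],2)) for d in nets.place_of(p,l)][:4])
E
```

```text
pics
{'time': 0.0, 'joints': array([-1.35786453,  0.46945885, -0.04858542,  1.53371924,  0.02409013,
        1.14098787, -0.0823072 ]), 'qvel': array([-0.00095905,  0.00264377, -0.00041133, -0.00245355, -0.00064338,
       -0.00087804,  0.00069978]), 'effort': array([ 1.25708957e-04, -5.10305250e+01, -4.69402748e-02, -2.37718302e+01,
        1.05508271e-02,  7.69740203e-03,  4.97420729e-06]), 'ee_pos': array([0.16150065, 0.65478244, 0.23023893]), 'tool_rot': array([3.14152375e+00, 1.98689169e-03, 1.32897683e+00]), 'ft_force': array([ 0.09920762,  0.39019038, -0.31276295]), 'moment': array([ 0.01626571, -0.00215305,  0.00792894]), 'gripper_width': 0.9997929471146169} 0.0187
scene [-0.23  -0.896  0.591]
rack [([0.568, -0.063, 0.002], 0.72), ([0.546, 0.247, 0.017], 0.16)]
rack_bed [([0.564, -0.062, 0.044], 0.59), ([0.566, -0.065, 0.001], 0.57)]
block_a_mid [([0.554, -0.063, 0.066], 0.86)]
holder [([0.445, -0.355, 0.001], 0.6)]
holder_mouth [([0.446, -0.357, 0.092], 0.73), ([0.576, -0.132, 0.043], 0.16)]
probe_grip [([0.429, -0.347, 0.128], 0.78)]
probe_tip []
tray [([0.517, 0.328, 0.001
[... 238 characters left out ...]
k [([0.567, -0.061, -0.0], 0.71), ([0.368, -0.19, 0.033], 0.57)]
rack_bed [([0.562, -0.06, 0.044], 0.75)]
block_a_mid [([0.555, -0.063, 0.062], 0.9)]
holder [([0.443, -0.357, 0.002], 0.73)]
holder_mouth [([0.447, -0.35, 0.095], 0.6)]
probe_grip [([0.437, -0.35, 0.125], 0.71)]
probe_tip []
tray [([0.519, 0.332, 0.0], 0.73), ([0.364, 0.006, 0.038], 0.45)]
spool_mid [([0.554, 0.247, 0.021], 0.6), ([0.444, -0.354, 0.096], 0.17)]
tape_mid []
swab_tube_mid [([0.367, 0.005, 0.041], 0.77)]
jar_mid [([0.368, -0.19, 0.034], 0.7)]
wrist [0.094 0.671 0.373]
rack []
rack_bed []
block_a_mid []
holder []
holder_mouth []
probe_grip []
probe_tip []
tray []
spool_mid []
tape_mid []
swab_tube_mid []
jar_mid []
```

View pics/scene0.png

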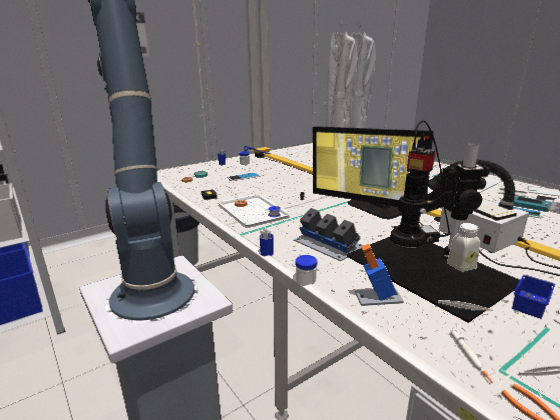

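View pics/top0.png

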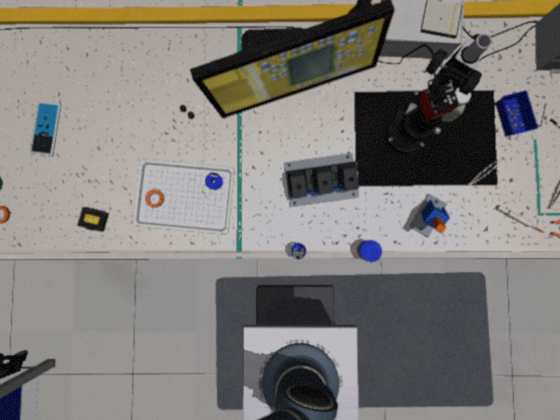

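Run:
```python
from h import *
p=viewer.camera('top'); X=cloud(p); print(p['K'][0][0],p['D'])
np.save('top.npy',X)
c=p['pixels']
def crop(u0,v0,u1,v1,n): cv2.imwrite(f'pics/{n}.png',cv2.resize(c[v0:v1,u0:u1,::-1],None,fx=5,fy=5,interpolation=cv2.INTER_CUBIC))
crop(270,140,370,215,'rackcrop'); crop(400,185,460,245,'holdcrop')
def reg(x0,x1,y0,y1,z0,z1):
    m=(X[...,0]>x0)&(X[...,0]<x1)&(X[...,1]>y0)&(X[...,1]<y1)&(X[...,2]>z0)&(X[...,2]<z1); return m
for n,a in dict(rackall=(.45,.7,-.2,.08,.008,.06),blocks=(.45,.7,-.2,.08,.075,.15),holder=(.35,.55,-.45,-.28,.008,.3),tray=(.40,.63,.18,.49,.008,.02)).items():
    q=X[reg(*a)]; r=cv2.minAreaRect(q[:,:2].astype(np.float32)*1000); print(n,len(q),r, q[:,2].max())
# what is high over the area
for z0 in (.15,.25,.35,.5):
    q=X[reg(.3,1.2,-.6,.6,z0,2)]; print(z0,len(q),q.min(0) if len(q) else '',q.max(0) if len(q) else '')
    for y in np.arange(-.6,.6,.1):
        k=q[(q[:,1]>y)&(q[:,1]<y+.1)]
        if len(k): print('  y',round(y,1),'minx',k[:,0].min().round(3))
hsv=cv2.cvtColor(c,cv2.COLOR_RGB2HSV)
m=(hsv[...,0]<18)&(hsv[...,1]>150)&reg(.35,.55,-.45,-.28,.08,.2)
q=X[m];print('orange',len(q),q.mean(0)); 
u,s,vt=np.linalg.svd(q-q.mean(0));print(vt,s)
```

```text
388.5447346696926 [0.0134694 0.        0.        0.        0.       ]
rackall 1756 ((595.2598266601562, -64.96000671386719), (207.93556213378906, 270.743408203125), 0.37342140078544617) 0.05996321734539306
blocks 996 ((551.9110717773438, -63.472137451171875), (67.88742065429688, 176.25851440429688), 7.805286407470703) 0.10682503832098832
holder 880 ((451.6246337890625, -363.73248291015625), (167.58792114257812, 194.87973022460938), 89.71959686279297) 0.15732492533799244
tray 1521 ((519.6132202148438, 331.8843688964844), (275.37945556640625, 193.5986785888672), 84.481689453125) 0.019968223469889756
0.15 13944 [ 0.41832991 -0.41246748  0.15000166] [0.99988094 0.23869054 0.40811025]
  y -0.5 minx 0.752
  y -0.4 minx 0.418
  y -0.3 minx 0.637
  y -0.2 minx 0.834
  y -0.1 minx 0.801
  y -0.0 minx 0.772
  y 0.1 minx 0.74
  y 0.2 minx 0.73
0.25 8962 [ 0.64946559 -0.38832386  0.25001517] [0.88742792 0.23869054 0.40811025]
  y -0.4 minx 0.66
  y -0.3 minx 0.649
  y -0.2 minx 0.839
  y -0.1 minx 0.809
  y -0.0 minx 0.776
  y 0.1 minx 0.746
  y 0.2 minx 0.734
0.35 425 [ 0.67311016 -0.37315201  0.35001467] [ 0.88588345 -0.12825558  0.40811025]
  y -0.4 minx 0.781
  y -0.3 minx 0.673
  y -0.2 minx 0.853
0.5 0  
orange 109 [ 0.43457488 -0.34000124  0.14042082]
[[-0.48065007  0.17493864  0.85928574]
 [-0.01970908  0.97749645 -0.21002917]
 [-0.87669097 -0.11788627 -0.46638585]] [0.17572014 0.05915952 0.04469338]
```

```bash
echo
```

```text
(no output)
```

View pics/rackcrop.png

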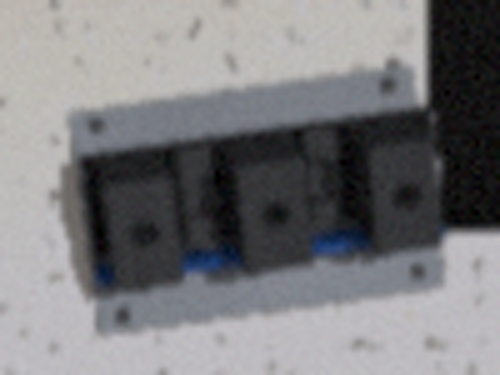

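View pics/holdcrop.png

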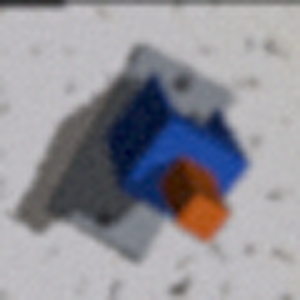

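```bash
cat >> h.py <<'E'
def plan(targets, start=None, yaw=None):
    """targets: list of (x,y,z,n). prints tool-frame per-row deltas cm"""
    s=ctrl.get_state(); p=np.array(s['ee_pos']) if start is None else np.array(start,float)
    rr=R.from_euler('xyz',s['tool_rot']) if yaw is None else R.from_euler('xyz',[np.pi,0,yaw])
    for t in targets:
        d=rr.inv().apply(np.array(t[:3])-p)*100/t[3]; print(t,'->',np.round(d,2),'x',t[3]); p=np.array(t[:3])
def st():
    s=ctrl.get_state(); print('t',round(s['time'],2),'p',np.round(s['ee_pos'],4),'rot',np.round(s['tool_rot'],4),'F',np.round(s['ft_force'],1),'g',round(s['gripper_width'],3),'j',np.round(s['joints'],2)); return s
E
python3 - <<'E'
from h import *
st()
plan([(.47,.44,.26,7),(.56,.05,.26,7),(.42,-.34,.26,7)])
E
```

```text
t 2.0 p [0.1616 0.6554 0.2313] rot [-3.1415e+00 -1.0000e-04  1.3290e+00] F [-0.9  0.6 -0.1] g 0.994 j [-1.36  0.47 -0.05  1.53  0.02  1.14 -0.08]
(0.47, 0.44, 0.26, 7) -> [-1.93  5.01 -0.41] x 7
(0.56, 0.05, 0.26, 7) -> [-5.1   2.58 -0.  ] x 7
(0.42, -0.34, 0.26, 7) -> [-5.89 -0.61 -0.  ] x 7
```

>>> play_rows:
  deltas: [-1.9, 5, -0.4, 0, -1.9, 5, -0.4, 0, -1.9, 5, -0.4, 0, -1.9, 5, -0.4, 0, -1.9, 5, -0.4, 0]

```text
time: 2.62
ee_pos: [0.3829, 0.5022, 0.2517]
tool_rot: [3.141, -0.001, 1.329]
ft_force: [0.4, 0.6, 0.4]
gripper_width: 0.997
```

>>> play_rows:
  deltas: [-1.9, 5, -0.4, 0, -1.9, 5, -0.4, 0, -5.1, 2.6, 0, 0, -5.1, 2.6, 0, 0, -5.1, 2.6, 0, 0]

```text
time: 3.25
ee_pos: [0.5091, 0.2734, 0.2594]
tool_rot: [3.141, -0.0, 1.329]
ft_force: [0.7, -1.1, 1.0]
gripper_width: 1.0
```

>>> play_rows:
  deltas: [-5.1, 2.6, 0, 0, -5.1, 2.6, 0, 0, -5.1, 2.6, 0, 0, -5.1, 2.6, 0, 0, -5.9, -0.6, 0, 0]

```text
time: 3.88
ee_pos: [0.5421, -0.0058, 0.2594]
tool_rot: [3.14, 0.0, 1.328]
ft_force: [-0.2, 0.1, 1.2]
gripper_width: 0.999
```

>>> play_rows:
  deltas: [-5.9, -0.6, 0, 0, -5.9, -0.6, 0, 0, -5.9, -0.6, 0, 0, -5.9, -0.6, 0, 0, -5.9, -0.6, 0, 0]

```text
time: 4.5
ee_pos: [0.4404, -0.2844, 0.2597]
tool_rot: [3.14, -0.0, 1.329]
ft_force: [1.1, 0.6, -0.3]
gripper_width: 1.004
```

>>> play_rows:
  deltas: [-5.9, -0.6, 0, 0, 0, 0, 0, 0.12, 0, 0, 0, 0.12]

```text
time: 4.88
ee_pos: [0.4205, -0.3397, 0.2594]
tool_rot: [3.141, -0.0, 1.083]
ft_force: [0.1, 0.7, -0.3]
gripper_width: 1.001
```

Run:
```python
from h import *
st()
p=viewer.camera('wrist');save(p,'w1');X=cloud(p);np.save('w1.npy',X)
for l in ['holder_mouth','probe_grip','holder','probe']:
    print(l,[(np.round(d['location'],3).tolist(),round(d['confidence'],2)) for d in nets.place_of(p,l)][:3])
```

```text
t 4.88 p [ 0.4205 -0.3397  0.2594] rot [ 3.1414e+00 -1.0000e-04  1.0827e+00] F [ 0.1  0.7 -0.3] g 1.001 j [ 0.17  0.24  0.52  1.84 -0.13  1.1   1.82]
holder_mouth [([0.443, -0.354, 0.097], 0.8)]
probe_grip [([0.43, -0.35, 0.124], 0.79)]
holder [([0.446, -0.352, -0.002], 0.56)]
probe [([0.439, -0.356, 0.096], 0.65), ([0.447, -0.356, 0.095], 0.58)]
```

View pics/w1.png

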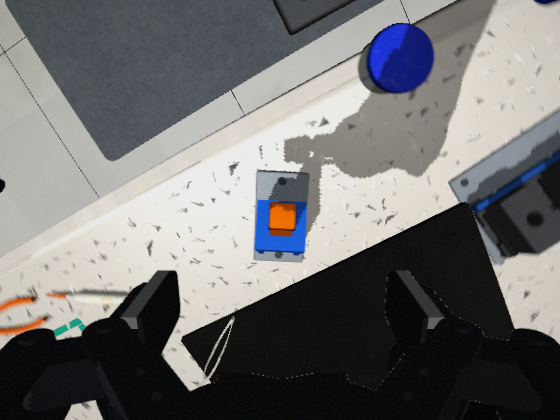

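Run:
```python
from h import *
X=np.load('w1.npy'); c=cv2.imread('pics/w1.png'); hsv=cv2.cvtColor(c,cv2.COLOR_BGR2HSV)
roi=np.zeros(c.shape[:2],bool); roi[150:275,235:330]=1
org=roi&(hsv[...,0]<20)&(hsv[...,1]>150)&(X[...,2]>.08); blue=roi&(hsv[...,0]>100)&(hsv[...,0]<125)&(hsv[...,1]>150)
q=X[org]; print(len(q),q[:,2].max()); 
top=q[q[:,2]>.135]; 
for n,m in (('org',org),('blue',blue)):
    k=X[m]; 
    print(n,cv2.minAreaRect(k[:,:2].astype(np.float32)*1000),k[:,2].min(),k[:,2].max(),np.median(k,0))
    # plane fit ransac-ish upper face
# blue face plane
k=X[blue]; k=k[(k[:,2]>.07)]
A=np.c_[k[:,:2],np.ones(len(k))]; w=np.ones(len(k),bool)
for i in range(8):
    co=np.linalg.lstsq(A[w],k[w,2],rcond=None)[0]; w=abs(A@co-k[:,2])<.002
print('blue plane n',-co[:2]/1,w.sum(),'slope',np.hypot(*co[:2]),'yaw x dir',np.degrees(np.arctan2(co[1],co[0])))
kk=k[w]; print(cv2.minAreaRect(kk[:,:2].astype(np.float32)*1000),kk[:,2].mean())
k=X[org]; k=k[k[:,2]>.13]; A=np.c_[k[:,:2],np.ones(len(k))]; w=np.ones(len(k),bool)
for i in range(8):
    co=np.linalg.lstsq(A[w],k[w,2],rcond=None)[0]; w=abs(A@co-k[:,2])<.002
print('org plane',w.sum(),np.hypot(*co[:2]),np.degrees(np.arctan2(co[1],co[0])))
kk=k[w]; print(kk.mean(0),cv2.minAreaRect(kk[:,:2].astype(np.float32)*1000))
cv2.imwrite('pics/w1c.png',cv2.resize(c[160:275,235:330],None,fx=5,fy=5,interpolation=cv2.INTER_CUBIC))
```

```text
819 0.1550423292819128
org ((433.9579772949219, -347.99346923828125), (19.501224517822266, 41.240264892578125), 59.263145446777344) 0.10335949589571464 0.1550423292819128 [ 0.42557931 -0.34355865  0.14963146]
blue ((nan, nan), (0.0, 0.0), 0.0) nan nan [nan nan nan]
blue plane n [-0.39941634  0.23502853] 1537 slope 0.46343481395628494 yaw x dir -30.47382965075928
((446.2266540527344, -355.09930419921875), (45.41498565673828, 42.55613708496094), 59.25803756713867) 0.09587037518626926
org plane 657 0.44374303073473437 -28.69650556994867
[ 0.42382103 -0.34194096  0.15040531] ((423.8609313964844, -341.9933776855469), (19.473024368286133, 18.376401901245117), 61.58594512939453)
```

View pics/w1c.png

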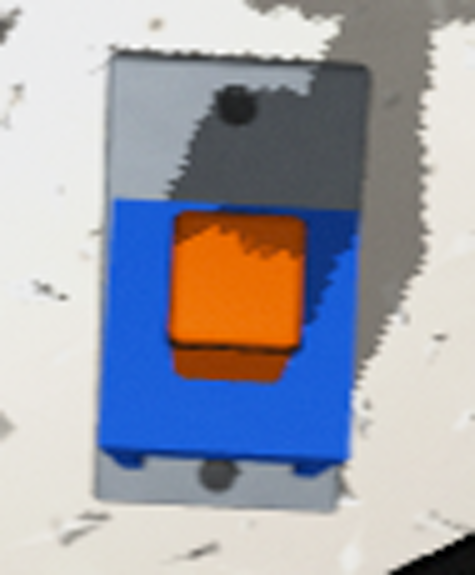

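Run:
```python
from h import *
plan([(.4335,-.3476,.2594,1),(.4335,-.3476,.108,4)],yaw=1.038)
```

```text
(0.4335, -0.3476, 0.2594, 1) -> [-0.17  1.52 -0.01] x 1
(0.4335, -0.3476, 0.108, 4) -> [ 0.   -0.    3.79] x 4
```

>>> play_rows:
  deltas: [0, 0, 0, 0.045, -0.2, 1.5, 0, 0, 0, 0, 4, 0, 0, 0, 4, 0, 0, 0, 4, 0]

```text
time: 5.75
ee_pos: [0.4342, -0.3485, 0.1381]
tool_rot: [3.14, 0.0, 1.046]
ft_force: [0.4, 1.1, -0.0]
gripper_width: 0.999
```

>>> play_rows:
  deltas: [0, 0, 3.1, 0]

```text
time: 5.88
ee_pos: [0.4337, -0.3481, 0.1064]
tool_rot: [-3.141, 0.0, 1.046]
ft_force: [0.8, 0.3, 0.4]
gripper_width: 1.001
```

>>> play_rows:
  deltas: [0, 0, 0, 0, 0, 0, 0, 0, 0, 0, 0, 0, 0, 0, 0, 0, 0, 0, 0, 0]
  grip: 1
  grip_force: 60

```text
time: 6.5
ee_pos: [0.4338, -0.3485, 0.1096]
tool_rot: [3.139, -0.0, 1.044]
ft_force: [-0.6, 0.7, 5.7]
gripper_width: 0.223
```

Run:
```python
from h import *
st(); p=viewer.camera('wrist');save(p,'w2')
```

```text
t 6.5 p [ 0.4338 -0.3485  0.1096] rot [ 3.1392e+00 -3.0000e-04  1.0441e+00] F [-0.6  0.7  5.7] g 0.223 j [ 0.25  0.44  0.46  1.96 -0.27  0.8   1.9 ]
```

View pics/w2.png

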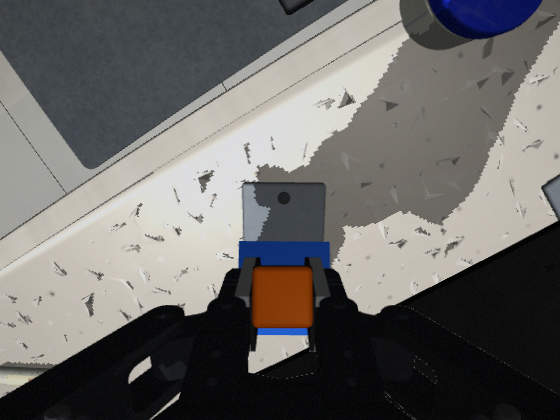

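>>> play_rows:
  deltas: [0, -0.85, -1.81, 0, 0, -1.27, -2.72, 0, 0, -1.27, -2.72, 0, 0, -1.27, -2.72, 0, 0, 0, -3, 0]

```text
time: 7.18
ee_pos: [0.3916, -0.3238, 0.2386]
tool_rot: [-3.14, -0.001, 1.044]
ft_force: [0.7, -0.1, -0.5]
gripper_width: 0.227
```

Run:
```python
from h import *
st(); 
plan([(.47,-.19,.28,3)])
```

```text
t 7.17 p [ 0.3916 -0.3238  0.2386] rot [-3.1405e+00 -8.0000e-04  1.0437e+00] F [ 0.7 -0.1 -0.5] g 0.227 j [ 0.15  0.2   0.53  1.94 -0.12  1.04  1.78]
(0.47, -0.19, 0.28, 3) -> [ 5.17  0.01 -1.37] x 3
```

>>> play_rows:
  deltas: [5.2, 0, -1.4, 0, 5.2, 0, -1.4, 0, 5.2, 0, -1.4, 0]

```text
time: 7.55
ee_pos: [0.4716, -0.1882, 0.2806]
tool_rot: [3.141, -0.001, 1.044]
ft_force: [1.6, 0.0, -1.7]
gripper_width: 0.228
```

Run:
```python
from h import *
st(); 
plan([(.55,-.06,.28,3)])
```

```text
t 7.55 p [ 0.4716 -0.1882  0.2806] rot [ 3.1411e+00 -6.0000e-04  1.0436e+00] F [ 1.6  0.  -1.7] g 0.228 j [-0.09  0.15  0.44  1.88 -0.07  1.13  1.42]
(0.55, -0.06, 0.28, 3) -> [5.01 0.11 0.02] x 3
```

>>> play_rows:
  deltas: [5, 0.1, 0, 0, 5, 0.1, 0, 0, 5, 0.1, 0, 0, 0, 0, 0, -0.168, 0, 0, 0, -0.168]

```text
time: 8.18
ee_pos: [0.5492, -0.0606, 0.2796]
tool_rot: [-3.141, 0.0, 1.387]
ft_force: [0.6, -0.6, -1.4]
gripper_width: 0.22
```

>>> play_rows:
  deltas: [0, 0, 0, -0.168, 0, 0, 0, -0.168]

```text
time: 8.43
ee_pos: [0.5489, -0.0614, 0.2798]
tool_rot: [-3.141, -0.0, 1.722]
ft_force: [-0.4, 0.4, -0.5]
gripper_width: 0.223
```

Run:
```python
from h import *
st(); p=viewer.camera('wrist');save(p,'w3');np.save('w3.npy',cloud(p));np.save('w3z.npy',p['z_map'])
print(p['K'],p['D'])
import pickle; pickle.dump(p,open('w3.pkl','wb'))
for l in ['rack_bed','block_a_mid']:
    print(l,[(np.round(d['location'],3).tolist(),round(d['confidence'],2)) for d in nets.place_of(p,l)][:4])
```

```text
t 8.43 p [ 0.5489 -0.0614  0.2798] rot [-3.1412e+00 -2.0000e-04  1.7217e+00] F [-0.4  0.4 -0.5] g 0.223 j [-0.17  0.23  0.25  1.78 -0.06  1.15  1.82]
[[351.09435346   0.         282.06184749]
 [  0.         351.09435346 213.53084044]
 [  0.           0.           1.        ]] [-0.05950641  0.          0.          0.          0.        ]
rack_bed []
block_a_mid [([0.561, -0.068, 0.065], 0.8), ([0.559, 0.008, 0.042], 0.45)]
```

View pics/w3.png

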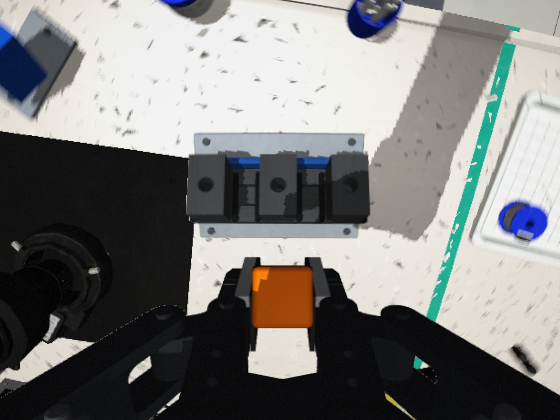

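Run:
```python
from h import *
import pickle; p=pickle.load(open('w3.pkl','rb')); X=cloud(p)
c=p['pixels']; g=cv2.cvtColor(c,cv2.COLOR_RGB2GRAY)
cv2.imwrite('pics/w3c.png',cv2.resize(c[125:245,180:380,::-1],None,fx=4,fy=4,interpolation=cv2.INTER_CUBIC))
# top faces: block px rect
for (u0,u1) in ((188,228),(260,298),(332,370)):
    r=(slice(155,215),slice(u0,u1)); k=X[r].reshape(-1,3); k=k[(k[:,2]>.075)&(k[:,2]<.13)]
    A=np.c_[k[:,:2],np.ones(len(k))]; w=np.ones(len(k),bool)
    for i in range(10):
        co=np.linalg.lstsq(A[w],k[w,2],rcond=None)[0]; w=abs(A@co-k[:,2])<.0025
    kk=k[w]; print('plane',w.sum(),np.hypot(*co[:2]).round(3),np.degrees(np.arctan2(co[1],co[0])).round(1),cv2.minAreaRect(kk[:,:2].astype(np.float32)*1000),kk.mean(0).round(4))
    # bore blob centroid
    sub=g[172:198,(u0+u1)//2-14:(u0+u1)//2+14].astype(float)
    th=sub<np.median(sub)*.6
    n,lab,stt,cen=cv2.connectedComponentsWithStats(th.astype(np.uint8)); i=1+np.argmin([np.hypot(*(cc-13)) for cc in cen[1:]]) if n>1 else 0
    uv=cen[i]+[(u0+u1)//2-14,172]; print('bore',uv,stt[i])
    n_=cv2.undistortPoints(np.array([[uv]]),np.array(p['K']),np.array(p['D'],float))[0,0]
    M=np.array(p['world_to_cam']); d=M[:3,:3].T@np.array([n_[0],-n_[1],-1]); o=-M[:3,:3].T@M[:3,3]
    t=(co[0]*o[0]+co[1]*o[1]+co[2]-o[2])/(d[2]-co[0]*d[0]-co[1]*d[1]); print('mouth',(o+t*d).round(4))
# base plate yaw
hs=X[125:245,185:375].reshape(-1,3);
```

```text
plane 2014 0.467 7.7 ((555.8997802734375, -135.8408203125), (52.740474700927734, 36.62987518310547), 8.295588493347168) [ 0.5557 -0.1353  0.0889]
bore [205.17682927 184.36585366] [  4   6  15  14 164]
mouth [ 0.5565 -0.136   0.0892]
plane 2049 0.467 7.8 ((545.8989868164062, -65.95686340332031), (53.394012451171875, 36.163822174072266), 8.799328804016113) [ 0.5462 -0.0664  0.0889]
bore [277.35542169 184.48795181] [  5   6  15  14 166]
mouth [ 0.5463 -0.0671  0.0889]
plane 2026 0.466 7.5 ((535.3947143554688, 2.603546142578125), (54.13640594482422, 35.90472412109375), 7.300643444061279) [0.5359 0.0025 0.0886]
bore [352.9122807  184.78947368] [10  9 10 10 57]
mouth [0.5356 0.0052 0.0886]
```

View pics/w3c.png

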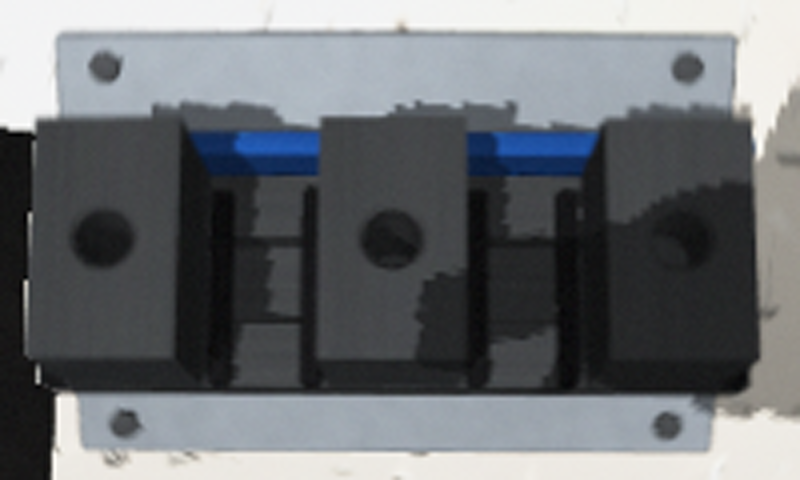

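```bash
cat >> h.py <<'E'
psi=np.radians(8.2); ax=np.array([-.423*np.cos(psi),-.423*np.sin(psi),.906]); off=np.array([-.0138,-.0026,.0141])
MO=dict(L=np.array([.5360,.0024,.0887]),M=np.array([.5462,-.0668,.0889]),Rr=np.array([.5562,-.1360,.0890]))
def T(k,s): return MO[k]+off+s*ax
E
python3 - <<'E'
from h import *
a=T('L',.095);b=T('L',.050)
plan([(*a[:2],.25,1),(*a,2),(*b,2)])
print(a,b,T('L',.015))
E
```

```text
(np.float64(0.4824258421609705), np.float64(-0.005931543700955985), 0.25, 1) -> [ 6.45 -5.8   2.99] x 1
(np.float64(0.4824258421609705), np.float64(-0.005931543700955985), np.float64(0.18887), 2) -> [-0.    0.    3.06] x 2
(np.float64(0.5012662327163002), np.float64(-0.003216601947871571), np.float64(0.1481), 2) -> [0.   0.95 2.04] x 2
[ 0.48242584 -0.00593154  0.18887   ] [ 0.50126623 -0.0032166   0.1481    ] [ 0.51591987 -0.00110498  0.11639   ]
```

>>> play_rows:
  deltas: [3.2, -2.9, 1.5, 0, 3.25, -2.9, 1.5, 0, 0, 0, 3.1, 0, 0, 0, 3.0, 0, 0, 0, 0, 0]

```text
time: 9.2
ee_pos: [0.4807, -0.0061, 0.1873]
tool_rot: [-3.137, -0.0, 1.714]
ft_force: [-0.1, 0.6, -0.4]
gripper_width: 0.225
```

Run:
```python
from h import *
st(); p=viewer.camera('scene');save(p,'s1')
c=p['pixels'];q=proj(p,np.vstack([MO['L'],T('L',.095)-off-.077*ax,T('L',.095)-off]));print(q)
u,v=q[0].astype(int);cv2.imwrite('pics/s1c.png',cv2.resize(c[v-60:v+40,u-60:u+60,::-1],None,fx=6,fy=6,interpolation=cv2.INTER_CUBIC))
plan([(*T('L',.050),2)])
```

```text
t 9.2 p [ 0.4807 -0.0061  0.1873] rot [-3.1367e+00 -2.0000e-04  1.7140e+00] F [-0.1  0.6 -0.4] g 0.225 j [-0.25  0.2   0.2   2.04 -0.05  0.91  1.69]
[[309.48526385 215.10620213]
 [308.02973467 211.16959369]
 [301.49910389 193.50506309]]
(np.float64(0.5012662327163002), np.float64(-0.003216601947871571), np.float64(0.1481), 2) -> [0.01 0.97 2.03] x 2
```

View pics/s1c.png

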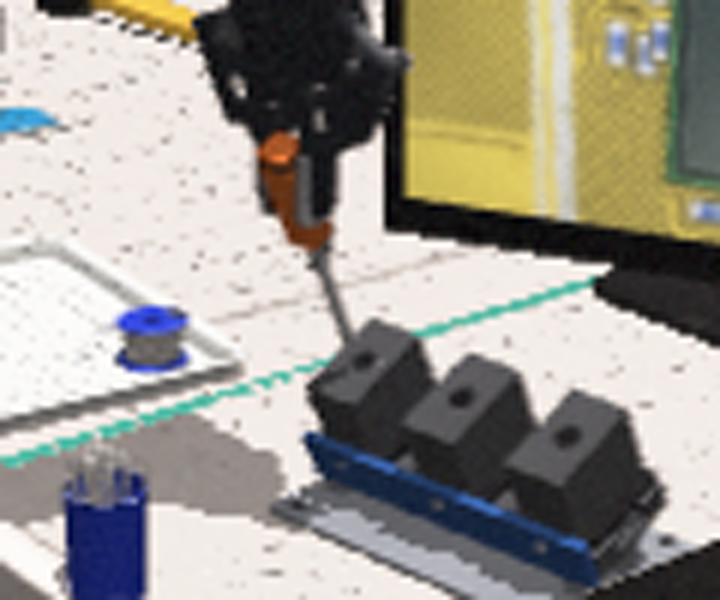

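>>> play_rows:
  deltas: [0, 0.9, 1.6, 0, 0, 0.5, 1.1, 0, 0, 0, 0, 0]

```text
time: 9.62
ee_pos: [0.4963, -0.004, 0.161]
tool_rot: [-3.14, 0.0, 1.716]
ft_force: [0.7, -0.4, -0.8]
gripper_width: 0.225
```

Run:
```python
from h import *
s=st(); print((np.array(s['ee_pos'])-off-MO['L'])@ax, s['ee_pos']-T('L',(np.array(s['ee_pos'])-off-MO['L'])@ax)); plan([(*T('L',.050),1),(*T('L',.015),1)])
```

```text
t 9.62 p [ 0.4963 -0.004   0.161 ] rot [-3.1397  0.      1.7158] F [ 0.7 -0.4 -0.8] g 0.225 j [-0.24  0.26  0.2   2.03 -0.07  0.85  1.71]
0.06382531061195426 [8.37769699e-04 4.58694677e-05 4.06754818e-04]
(np.float64(0.5012662327163002), np.float64(-0.003216601947871571), np.float64(0.1481), 1) -> [0.01 0.5  1.29] x 1
(np.float64(0.5159198698148901), np.float64(-0.0011049805843614713), np.float64(0.11639000000000001), 1) -> [-0.    1.49  3.17] x 1
```

>>> play_rows:
  deltas: [0, 0.35, 0.9, 0, 0, 0.22, 0.5, 0, 0, 0.2, 0.4, 0, 0, 0, 0, 0]

```text
time: 10.12
ee_pos: [0.5027, -0.0033, 0.147]
tool_rot: [-3.138, -0.001, 1.715]
ft_force: [-13.3, -0.9, 27.7]
gripper_width: 0.227
```

Run:
```python
from h import *
s=st(); print((np.array(s['ee_pos'])-off-MO['L'])@ax); plan([(*T('L',.015),1)])
```

```text
t 10.12 p [ 0.5027 -0.0033  0.147 ] rot [-3.1382e+00 -1.4000e-03  1.7155e+00] F [-13.3  -0.9  27.7] g 0.227 j [-0.24  0.29  0.2   2.03 -0.08  0.83  1.72]
0.04843165886396516
(np.float64(0.5159198698148901), np.float64(-0.0011049805843614713), np.float64(0.11639000000000001), 1) -> [0.02 1.35 3.06] x 1
```

>>> play_rows:
  deltas: [0, -1.0, -2.2, 0, 0, -1.1, -2.4, 0, -3.5, 0, 0, 0, -3.5, 0, 0, 0, 0, 0, 0, 0]

```text
time: 10.75
ee_pos: [0.4934, -0.0782, 0.1901]
tool_rot: [3.141, 0.001, 1.711]
ft_force: [0.1, 0.1, -1.1]
gripper_width: 0.223
```

Run:
```python
from h import *
s=st(); k=(np.array(s['ee_pos'])-off-MO['M'])@ax; print(k,s['ee_pos']-T('M',k)); plan([(*T('M',k),1),(*T('M',.055),1),(*T('M',.013),1)])
p=viewer.camera('scene');save(p,'s2')
c=p['pixels'];q=proj(p,np.vstack([MO['M'],T('M',k)-off-.077*ax]));print((q-[249,155])*6)
cv2.imwrite('pics/s2c.png',cv2.resize(c[155:255,249:369,::-1],None,fx=6,fy=6,interpolation=cv2.INTER_CUBIC))
```

```text
t 10.75 p [ 0.4934 -0.0782  0.1901] rot [3.1411e+00 1.2000e-03 1.7106e+00] F [ 0.1  0.1 -1.1] g 0.223 j [-0.14  0.23  0.25  2.   -0.07  0.92  1.86]
0.09577264662419319 [ 0.00114277 -0.00304193  0.00035036]
(np.float64(0.49230235406850253), np.float64(-0.07517815904718714), np.float64(0.18977001784151903), 1) -> [ 0.32 -0.07  0.03] x 1
(np.float64(0.5093728559879303), np.float64(-0.07271826214265874), np.float64(0.15283000000000002), 1) -> [0.01 1.72 3.69] x 1
(np.float64(0.526957220506238), np.float64(-0.07018431650644662), np.float64(0.114778), 1) -> [0.01 1.77 3.81] x 1
[[461.76838533 396.39528053]
 [453.26574977 371.16657712]]
```

View pics/s2c.png

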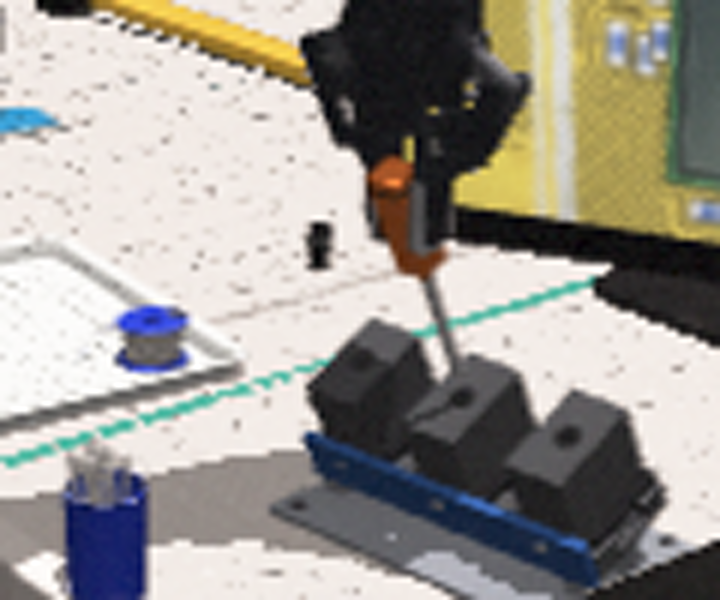

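>>> play_rows:
  deltas: [0.3, 0, 0, 0, 0, 0.65, 1.4, 0, 0, 0.64, 1.36, 0, 0, 0.4, 0.9, 0, 0, 0, 0, 0]

```text
time: 11.42
ee_pos: [0.5093, -0.0696, 0.1521]
tool_rot: [-3.139, -0.0, 1.716]
ft_force: [-0.1, 0.1, 0.4]
gripper_width: 0.222
```

```bash
cat >> h.py <<'E'
def chk(b,tg):
    s=st(); k=(np.array(s['ee_pos'])-off-MO[b])@ax; print('s',k.round(4),(s['ee_pos']-T(b,k)).round(4)); plan([(*T(b,t),1) for t in tg])
E
python3 -c "
from h import *
chk('M',[.04,.015])"
```

```text
t 11.43 p [ 0.5093 -0.0696  0.1521] rot [-3.1392e+00 -3.0000e-04  1.7164e+00] F [-0.1  0.1  0.4] g 0.222 j [-0.14  0.3   0.24  2.01 -0.09  0.85  1.86]
s 0.0542 [-0.0004  0.0031  0.    ]
(np.float64(0.5156529861730402), np.float64(-0.07181328155829726), np.float64(0.13924), 1) -> [-0.32  0.6   1.28] x 1
(np.float64(0.5261198698148901), np.float64(-0.07030498058436148), np.float64(0.11659000000000001), 1) -> [-0.    1.06  2.26] x 1
```

>>> play_rows:
  deltas: [-0.25, 0.2, 0.45, 0, 0, 0.4, 0.85, 0, 0, 0, 0, 0]

```text
time: 11.8
ee_pos: [0.5157, -0.0713, 0.1398]
tool_rot: [-3.141, -0.0, 1.716]
ft_force: [0.0, -0.2, -0.8]
gripper_width: 0.226
```

```bash
python3 -c "
from h import *
chk('M',[.02])"
```

```text
t 11.8 p [ 0.5157 -0.0713  0.1398] rot [-3.1405e+00 -3.0000e-04  1.7160e+00] F [ 0.  -0.2 -0.8] g 0.226 j [-0.14  0.33  0.24  2.   -0.1   0.82  1.87]
s 0.0404 [0.0003 0.0005 0.0002]
(np.float64(0.52402649308652), np.float64(-0.07060664077914863), np.float64(0.12112), 1) -> [-0.05  0.83  1.86] x 1
```

>>> play_rows:
  deltas: [0, 0.42, 0.9, 0, 0, 0.42, 0.9, 0, 0, 0.2, 0.45, 0, 0, 0.12, 0.26, 0, 0, 0, 0, 0]

```text
time: 12.42
ee_pos: [0.5265, -0.0699, 0.1167]
tool_rot: [-3.139, -0.001, 1.716]
ft_force: [-7.0, -0.1, 15.4]
gripper_width: 0.225
```

```bash
python3 -c "
from h import *
chk('M',[.014,.095])"
```

```text
t 12.43 p [ 0.5265 -0.0699  0.1167] rot [-3.1392e+00 -1.2000e-03  1.7158e+00] F [-7.  -0.1 15.4] g 0.225 j [-0.13  0.38  0.23  2.   -0.12  0.78  1.88]
s 0.0149 [0.0003 0.0004 0.0002]
(np.float64(0.5265385451605641), np.float64(-0.07024464854540405), np.float64(0.11568400000000001), 1) -> [-0.03  0.    0.1 ] x 1
(np.float64(0.4926258421609705), np.float64(-0.07513154370095598), np.float64(0.18907000000000002), 1) -> [ 0.02 -3.44 -7.33] x 1
```

>>> play_rows:
  deltas: [0, -1.15, -2.45, 0, 0, -1.15, -2.45, 0, 0, -1.15, -2.45, 0, -3.5, 0, 0, 0, -3.5, 0, 0, 0]

```text
time: 13.05
ee_pos: [0.5038, -0.1444, 0.1892]
tool_rot: [3.14, -0.0, 1.718]
ft_force: [0.9, -0.5, -0.2]
gripper_width: 0.225
```

>>> play_rows:
  deltas: [0, 0, 0, 0, 0, 0, 0, 0]

```text
time: 13.3
ee_pos: [0.5033, -0.1433, 0.1884]
tool_rot: [-3.141, -0.001, 1.716]
ft_force: [0.6, -0.4, -0.8]
gripper_width: 0.219
```

```bash
python3 -c "
from h import *
chk('Rr',[.095,.055])"
```

```text
t 13.3 p [ 0.5033 -0.1433  0.1884] rot [-3.1410e+00 -8.0000e-04  1.7164e+00] F [ 0.6 -0.4 -0.8] g 0.219 j [-0.04  0.27  0.29  1.95 -0.09  0.93  2.01]
s 0.094 [0.0002 0.0009 0.0002]
(np.float64(0.5026258421609705), np.float64(-0.144331543700956), np.float64(0.18917), 1) -> [-0.09 -0.08 -0.07] x 1
(np.float64(0.5193728559879303), np.float64(-0.14191826214265874), np.float64(0.15293), 1) -> [-0.01  1.69  3.62] x 1
```

>>> play_rows:
  deltas: [-0.1, 0.5, 1.1, 0, 0, 0.5, 1.1, 0, 0, 0.6, 1.3, 0, 0, 0, 0, 0]

```text
time: 13.8
ee_pos: [0.519, -0.142, 0.1521]
tool_rot: [-3.139, -0.001, 1.717]
ft_force: [0.4, 0.0, -0.2]
gripper_width: 0.223
```

```bash
python3 -c "
from h import *
chk('Rr',[.04,.013])"
```

```text
t 13.8 p [ 0.519  -0.142   0.1521] rot [-3.1386e+00 -9.0000e-04  1.7170e+00] F [ 0.4  0.  -0.2] g 0.223 j [-0.03  0.34  0.28  1.95 -0.12  0.87  2.02]
s 0.0544 [-0.0007 -0.0001 -0.0003]
(np.float64(0.5256529861730402), np.float64(-0.14101328155829726), np.float64(0.13934), 1) -> [-0.    0.68  1.27] x 1
(np.float64(0.5369572205062381), np.float64(-0.13938431650644661), np.float64(0.114878), 1) -> [-0.01  1.15  2.44] x 1
```

>>> play_rows:
  deltas: [0, 0.35, 0.65, 0, 0, 0.35, 0.65, 0, 0, 0.42, 0.9, 0, 0, 0.42, 0.9, 0, 0, 0.3, 0.64, 0]

```text
time: 14.42
ee_pos: [0.5368, -0.1402, 0.1168]
tool_rot: [-3.138, -0.001, 1.716]
ft_force: [-16.2, -0.1, 41.8]
gripper_width: 0.226
```

>>> play_rows:
  deltas: [0, 0, 0, 0]

```text
time: 14.55
ee_pos: [0.537, -0.1401, 0.1173]
tool_rot: [-3.14, -0.001, 1.716]
ft_force: [-6.1, 0.9, 11.6]
gripper_width: 0.229
```

```bash
python3 -c "
from h import *
chk('Rr',[.013])"
```

```text
t 14.55 p [ 0.537  -0.1401  0.1173] rot [-3.1397e+00 -1.1000e-03  1.7159e+00] F [-6.1  0.9 11.6] g 0.229 j [-0.03  0.41  0.26  1.95 -0.14  0.81  2.03]
s 0.0152 [ 0.0009 -0.0006  0.0004]
(np.float64(0.5369572205062381), np.float64(-0.13938431650644661), np.float64(0.114878), 1) -> [0.08 0.01 0.24] x 1
```

>>> play_rows:
  deltas: [0, -1.2, -2.6, 0, 0, -1.2, -2.6, 0, 0, -1.2, -2.6, 0, 0, 0, -3, 0, 0, 0, -3, 0]

```text
time: 15.18
ee_pos: [0.5018, -0.1452, 0.2551]
tool_rot: [3.142, -0.0, 1.716]
ft_force: [0.7, -0.2, -1.7]
gripper_width: 0.222
```

```bash
python3 -c "
from h import *
s=st()
plan([(.455,-.21,.255,2),(.3992,-.3281,.24,3)])
plan([(.3992,-.3281,.24,3)],start=(.455,-.21,.255),yaw=1.044)"
```

```text
t 15.18 p [ 0.5018 -0.1452  0.2551] rot [ 3.1416e+00 -2.0000e-04  1.7158e+00] F [ 0.7 -0.2 -1.7] g 0.222 j [-0.06  0.2   0.3   1.88 -0.07  1.08  1.99]
(0.455, -0.21, 0.255, 2) -> [-2.87 -2.78  0.  ] x 2
(0.3992, -0.3281, 0.24, 3) -> [-3.63 -2.41  0.5 ] x 3
(0.3992, -0.3281, 0.24, 3) -> [-4.34  0.37  0.5 ] x 3
```

>>> play_rows:
  deltas: [-2.9, -2.8, 0, 0, -2.9, -2.8, 0, 0, 0, 0, 0, 0.168, 0, 0, 0, 0.168, 0, 0, 0, 0.168]

```text
time: 15.8
ee_pos: [0.4549, -0.2108, 0.2541]
tool_rot: [-3.141, -0.0, 1.206]
ft_force: [-0.3, -0.1, -0.9]
gripper_width: 0.225
```

>>> play_rows:
  deltas: [0, 0, 0, 0.168, -4.3, 0.4, 0.5, 0, -4.3, 0.4, 0.5, 0, -4.3, 0.4, 0.5, 0, 0, 0, 0, 0]

```text
time: 16.42
ee_pos: [0.398, -0.3315, 0.239]
tool_rot: [-3.141, 0.002, 1.037]
ft_force: [0.3, -0.4, -1.1]
gripper_width: 0.226
```

```bash
cat >> h.py <<'E'
G=np.array([.4338,-.3485,.1096]); axh=np.array([-.3645,.2147,.906])
def chh(tg):
    s=st(); k=(np.array(s['ee_pos'])-G)@axh; print('s',k.round(4),(s['ee_pos']-G-k*axh).round(4)); plan([(*(G+t*axh),1) for t in tg])
E
python3 -c "
from h import *
chh([.095,.065])"
```

```text
t 16.43 p [ 0.398  -0.3315  0.239 ] rot [-3.1411e+00  1.7000e-03  1.0369e+00] F [ 0.3 -0.4 -1.1] g 0.226 j [ 0.17  0.21  0.52  1.92 -0.12  1.04  1.78]
s 0.134 [ 0.013  -0.0117  0.0081]
(np.float64(0.39917250000000004), np.float64(-0.3281035), np.float64(0.19567), 1) -> [ 0.36 -0.07  4.34] x 1
(np.float64(0.4101075), np.float64(-0.33454449999999997), np.float64(0.16849), 1) -> [0.01 1.27 2.72] x 1
```

Correct laterally and go down to just above the mouth.

>>> play_rows:
  deltas: [0.3, -0.1, 2.2, 0, 0, 0, 2.1, -0.005, 0, 0, 0, 0, 0, 0, 0, 0]

```text
time: 16.92
ee_pos: [0.4019, -0.3251, 0.197]
tool_rot: [3.141, -0.0, 1.05]
ft_force: [-0.1, 0.9, -0.5]
gripper_width: 0.226
```

```bash
python3 -c "
from h import *
chh([.08,.065])"
```

```text
t 16.93 p [ 0.4019 -0.3251  0.197 ] rot [ 3.1405e+00 -2.0000e-04  1.0497e+00] F [-0.1  0.9 -0.5] g 0.226 j [ 0.18  0.26  0.5   1.97 -0.15  0.95  1.81]
s 0.0959 [0.003  0.0029 0.0006]
(np.float64(0.40464), np.float64(-0.33132399999999995), np.float64(0.18208000000000002), 1) -> [-0.41  0.55  1.49] x 1
(np.float64(0.4101075), np.float64(-0.33454449999999997), np.float64(0.16849), 1) -> [-0.01  0.63  1.36] x 1
```

>>> play_rows:
  deltas: [-0.4, 0.3, 0.9, 0, 0, 0.2, 0.4, 0.005, 0, 0, 0, 0, 0, 0, 0, 0]

```text
time: 17.42
ee_pos: [0.4035, -0.3312, 0.1834]
tool_rot: [3.142, -0.0, 1.044]
ft_force: [-0.6, -0.0, -1.0]
gripper_width: 0.223
```

```bash
python3 -c "
from h import *
chh([.077,.065])
p=viewer.camera('wrist');save(p,'w4')"
```

```text
t 17.43 p [ 0.4035 -0.3312  0.1834] rot [ 3.1416 -0.      1.044 ] F [-0.6 -0.  -1. ] g 0.223 j [ 0.2   0.29  0.5   1.97 -0.17  0.92  1.83]
s 0.0816 [-0.0006 -0.0002 -0.0002]
(np.float64(0.4057335), np.float64(-0.3319681), np.float64(0.17936200000000002), 1) -> [0.04 0.23 0.4 ] x 1
(np.float64(0.4101075), np.float64(-0.33454449999999997), np.float64(0.16849), 1) -> [-0.    0.51  1.09] x 1
```

View pics/w4.png

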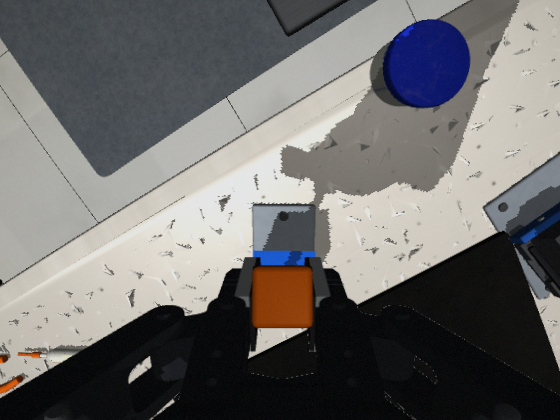

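>>> play_rows:
  deltas: [0, 0.3, 0.5, 0, 0, 0.25, 0.54, 0, 0, 0.25, 0.54, 0, 0, 0, 0, 0]

```text
time: 17.98
ee_pos: [0.4102, -0.335, 0.1669]
tool_rot: [-3.14, 0.0, 1.044]
ft_force: [-0.1, 0.8, 0.1]
gripper_width: 0.224
```

```bash
python3 -c "
from h import *
chh([.06,.03,0])"
```

```text
t 17.98 p [ 0.4102 -0.335   0.1669] rot [-3.1403e+00  1.0000e-04  1.0440e+00] F [-0.1  0.8  0.1] g 0.224 j [ 0.21  0.32  0.49  1.97 -0.19  0.89  1.84]
s 0.0634 [-0.0005 -0.0001 -0.0002]
(np.float64(0.41193), np.float64(-0.33561799999999997), np.float64(0.16396), 1) -> [0.03 0.18 0.29] x 1
(np.float64(0.42286500000000005), np.float64(-0.342059), np.float64(0.13678), 1) -> [-0.01  1.27  2.72] x 1
(np.float64(0.4338), np.float64(-0.3485), np.float64(0.1096), 1) -> [-0.01  1.27  2.72] x 1
```

In the hole, no force. Continue.

>>> play_rows:
  deltas: [0, 0.65, 1.4, 0, 0, 0.65, 1.35, 0, 0, 0.64, 1.35, 0, 0, 0.5, 1.1, 0, 0, 0, 0, 0]

```text
time: 18.6
ee_pos: [0.4312, -0.3472, 0.1143]
tool_rot: [-3.139, 0.0, 1.044]
ft_force: [0.2, 0.5, -0.4]
gripper_width: 0.224
```

```bash
python3 -c "
from h import *
chh([.0])"
```

```text
t 18.6 p [ 0.4312 -0.3472  0.1143] rot [-3.1393e+00  1.0000e-04  1.0440e+00] F [ 0.2  0.5 -0.4] g 0.224 j [ 0.25  0.43  0.45  1.96 -0.26  0.81  1.89]
s 0.0055 [-0.0006  0.0001 -0.0003]
(np.float64(0.4338), np.float64(-0.3485), np.float64(0.1096), 1) -> [0.02 0.29 0.47] x 1
```

>>> play_rows:
  deltas: [0, 0.2, 0.3, 0, 0, 0.12, 0.25, 0, 0, 0, 0, 0]

```text
time: 18.98
ee_pos: [0.4343, -0.3491, 0.1103]
tool_rot: [3.141, -0.0, 1.044]
ft_force: [-0.1, 0.1, -1.1]
gripper_width: 0.228
```

```bash
python3 -c "
from h import *
chh([.0])"
```

```text
t 18.98 p [ 0.4343 -0.3491  0.1103] rot [ 3.1412e+00 -1.0000e-04  1.0440e+00] F [-0.1  0.1 -1.1] g 0.228 j [ 0.25  0.44  0.45  1.96 -0.26  0.8   1.9 ]
s 0.0003 [ 0.0006 -0.0007  0.0004]
(np.float64(0.4338), np.float64(-0.3485), np.float64(0.1096), 1) -> [ 0.03 -0.08  0.07] x 1
```

>>> play_rows:
  deltas: [0, 0.05, 0.2, 0, 0, 0, 0, 0]

```text
time: 19.23
ee_pos: [0.4344, -0.3492, 0.11]
tool_rot: [-3.141, -0.001, 1.044]
ft_force: [-4.5, 4.0, 13.4]
gripper_width: 0.228
```

>>> play_rows:
  deltas: [0, 0, 0, 0, 0, 0, 0, 0, 0, 0, 0, 0]
  grip: 7

```text
time: 19.6
ee_pos: [0.4347, -0.3492, 0.1079]
tool_rot: [-3.141, -0.0, 1.044]
ft_force: [-0.7, 0.3, 0.1]
gripper_width: 0.815
```

>>> play_rows:
  deltas: [0, 0, -3, 0, 0, 0, -4, 0, 0, -1, -5, 0, 0, -1, -3, 0, 0, 0, 0, 0]

```text
time: 20.23
ee_pos: [0.418, -0.3401, 0.2604]
tool_rot: [3.136, -0.001, 1.044]
ft_force: [0.0, 0.4, -0.4]
gripper_width: 0.815
```

```bash
python3 -c "
from h import *
s=st()
p=viewer.camera('wrist');save(p,'w5')
c=p['pixels'];X=cloud(p);hsv=cv2.cvtColor(c,cv2.COLOR_RGB2HSV)
m=(hsv[...,0]<20)&(hsv[...,1]>150)&(X[...,2]>.1)&(X[...,2]<.2);k=X[m];print(len(k),k[:,2].max(),k.mean(0));k=k[k[:,2]>.138];print(k.mean(0))
for l in ['probe','holder_mouth']:
    print(l,[(np.round(d['location'],3).tolist(),round(d['confidence'],2)) for d in nets.place_of(p,l)][:3])
"
```

```text
t 20.23 p [ 0.418  -0.3401  0.2604] rot [ 3.1365e+00 -6.0000e-04  1.0437e+00] F [ 0.   0.4 -0.4] g 0.815 j [ 0.17  0.23  0.52  1.85 -0.13  1.09  1.78]
813 0.18631477739089447 [ 0.42831337 -0.34327037  0.14693719]
[ 0.42580272 -0.34221909  0.14968546]
probe [([0.44, -0.355, 0.096], 0.73)]
holder_mouth [([0.449, -0.354, 0.097], 0.56), ([0.574, -0.135, 0.044], 0.23)]
```

View pics/w5.png

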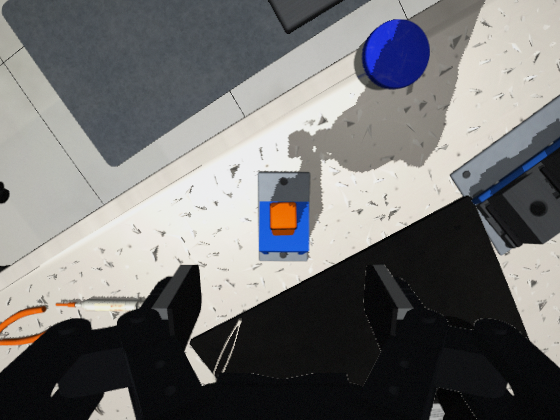

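```bash
python3 -c "
from h import *
plan([(.47,-.18,.26,3),(.5465,.0039,.24,4)])"
```

```text
(0.47, -0.18, 0.26, 3) -> [ 5.46 -1.13 -0.1 ] x 3
(0.5465, 0.0039, 0.24, 4) -> [ 4.94 -0.66  0.5 ] x 4
```

>>> play_rows:
  deltas: [5.5, -1.1, 0, 0, 5.5, -1.1, 0, 0, 5.5, -1.1, 0, 0, 4.9, -0.7, 0.5, 0, 4.9, -0.7, 0.5, 0]
  grip: 6

```text
time: 21.0
ee_pos: [0.5089, -0.0864, 0.2464]
tool_rot: [-3.139, 0.001, 1.044]
ft_force: [0.1, -0.3, 0.2]
gripper_width: 0.7
```

>>> play_rows:
  deltas: [4.9, -0.7, 0.5, 0, 4.9, -0.7, 0.5, 0, 0, 0, 0, -0.168, 0, 0, 0, -0.168, 0, 0, 0, -0.168]

```text
time: 21.62
ee_pos: [0.5455, 0.0038, 0.236]
tool_rot: [-3.138, 0.001, 1.554]
ft_force: [-0.8, 0.1, 0.1]
gripper_width: 0.702
```

>>> play_rows:
  deltas: [0, 0, 0, -0.166, 0, 0, 0, 0, 0, 0, 0, 0]

```text
time: 22.0
ee_pos: [0.5458, 0.0034, 0.2371]
tool_rot: [-3.14, -0.0, 1.711]
ft_force: [0.6, -1.1, -0.2]
gripper_width: 0.701
```

```bash
python3 -c "
from h import *
st(); p=viewer.camera('wrist');save(p,'w6');X=cloud(p)
k=X.reshape(-1,3); d=k-MO['L']; d2=d@np.array([-np.sin(psi),np.cos(psi),0]); 
n=d@ax; w=(abs(n)<.004)&(np.linalg.norm(d,axis=1)<.04); kk=k[w]; print(w.sum(),kk.mean(0),cv2.minAreaRect(kk[:,:2].astype(np.float32)*1000), n[w].mean())
plan([(.5465,.0039,.24,1),(.5465,.0039,.058,1)])"
```

```text
t 22.0 p [0.5458 0.0034 0.2371] rot [-3.1398e+00 -1.0000e-04  1.7115e+00] F [ 0.6 -1.1 -0.2] g 0.701 j [-0.24  0.25  0.19  1.84 -0.05  1.05  1.68]
2796 [0.53612006 0.00301391 0.08862173] ((535.8771362304688, 2.836484909057617), (54.70944595336914, 36.07680892944336), 7.56549596786499) -0.0001582181535956905
(0.5465, 0.0039, 0.24, 1) -> [ 0.03  0.06 -0.27] x 1
(0.5465, 0.0039, 0.058, 1) -> [-0.    0.02 18.2 ] x 1
```

View pics/w6.png

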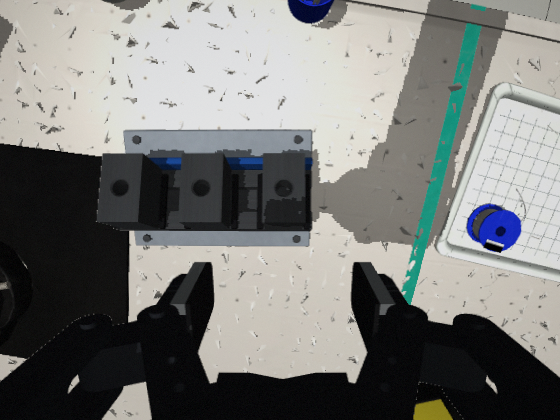

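>>> play_rows:
  deltas: [0, 0.07, 4.5, 0, 0, 0, 4.5, 0, 0, 0, 4.5, 0, 0, 0, 2.5, 0, 0, 0, 0, 0]

```text
time: 22.68
ee_pos: [0.5452, 0.0036, 0.0762]
tool_rot: [-3.137, -0.0, 1.713]
ft_force: [0.6, 0.2, 0.3]
gripper_width: 0.7
```

```bash
python3 -c "
from h import *
st()
plan([(.5465,.0041,.058,1)])"
```

```text
t 22.68 p [0.5452 0.0036 0.0762] rot [-3.1368e+00 -1.0000e-04  1.7131e+00] F [0.6 0.2 0.3] g 0.7 j [-0.21  0.45  0.16  1.99 -0.11  0.71  1.73]
(0.5465, 0.0041, 0.058, 1) -> [0.03 0.14 1.82] x 1
```

>>> play_rows:
  deltas: [0, 0.1, 1.0, 0, 0, 0, 0.8, 0, 0, 0, 0, 0]

```text
time: 23.05
ee_pos: [0.5477, 0.0038, 0.06]
tool_rot: [-3.141, -0.0, 1.714]
ft_force: [0.0, -0.2, 0.1]
gripper_width: 0.7
```

>>> play_rows:
  deltas: [0, 0, 0, 0, 0, 0, 0, 0, 0, 0, 0, 0, 0, 0, 0, 0]
  grip: 2.5
  grip_force: 60

```text
time: 23.55
ee_pos: [0.5481, 0.0038, 0.0607]
tool_rot: [3.141, -0.0, 1.714]
ft_force: [-1.2, -0.2, 6.2]
gripper_width: 0.409
```

```bash
python3 -c "
from h import *
st(); p=viewer.camera('wrist');save(p,'w7')"
```

```text
t 23.55 p [0.5481 0.0038 0.0607] rot [ 3.1408e+00 -2.0000e-04  1.7140e+00] F [-1.2 -0.2  6.2] g 0.409 j [-0.21  0.48  0.16  2.   -0.12  0.68  1.74]
```

View pics/w7.png

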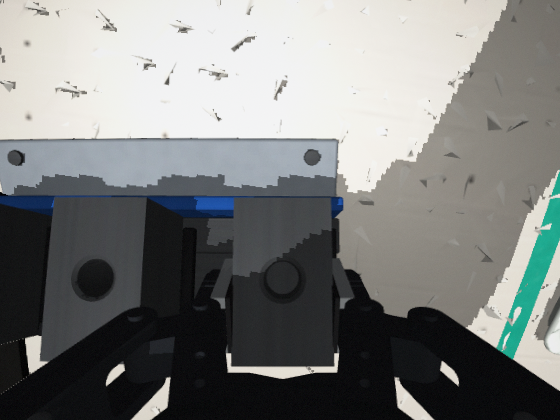

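>>> play_rows:
  deltas: [0, 0, -1.5, 0, 0, 0, -3, 0, 0, 0, -4, 0, 0, 0, -4, 0, 0, 0, 0, 0]

```text
time: 24.22
ee_pos: [0.55, 0.0037, 0.1888]
tool_rot: [3.134, 0.0, 1.714]
ft_force: [-0.1, 0.5, -2.4]
gripper_width: 0.413
```

Run:
```python
from h import *
st(); p=viewer.camera('wrist');save(p,'w8')
X=np.load('top.npy'); c=cv2.imread('pics/top0.png')
cv2.imwrite('pics/tray.png',cv2.resize(c[150:240,125:245],None,fx=5,fy=5,interpolation=cv2.INTER_CUBIC))
m=(X[...,0]>.4)&(X[...,0]<.64)&(X[...,1]>.18)&(X[...,1]<.49)&(X[...,2]>.005)
for n,(z0,z1,y0,y1) in dict(spool=(.02,.05,.18,.33),tape=(.008,.02,.38,.455)).items():
    k=X[m&(X[...,2]>z0)&(X[...,2]<z1)&(X[...,1]>y0)&(X[...,1]<y1)]
    print(n,len(k),k.min(0),k.max(0))
```

```text
t 24.23 p [0.55   0.0037 0.1888] rot [3.1340e+00 2.0000e-04 1.7138e+00] F [-0.1  0.5 -2.4] g 0.413 j [-0.24  0.3   0.19  1.9  -0.07  0.94  1.7 ]
spool 214 [0.54055125 0.22097378 0.02007115] [0.60553698 0.28358834 0.03533997]
tape 463 [0.42915665 0.38092021 0.00800331] [0.62517411 0.4549917  0.01953869]
```

View pics/w8.png

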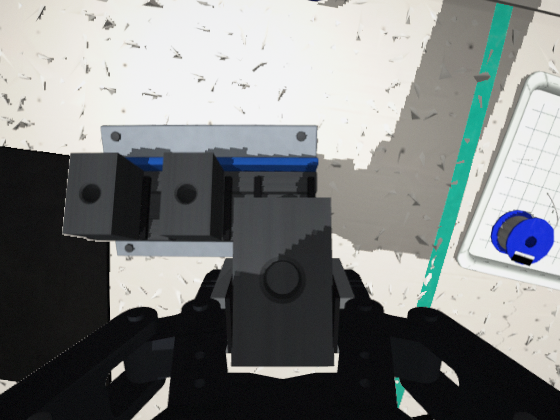

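View pics/tray.png

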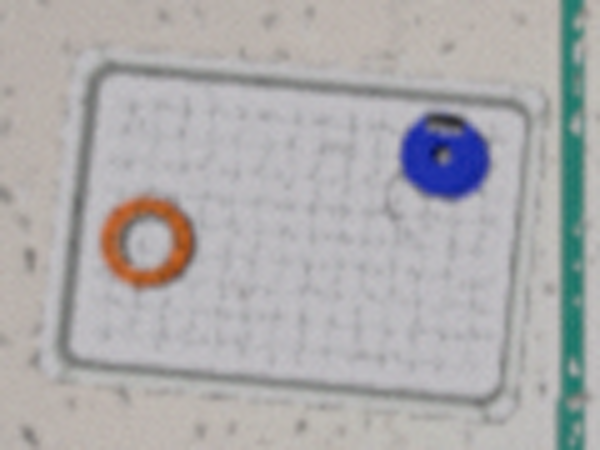

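```bash
python3 -c "
from h import *
st()
plan([(.485,.325,.18,6),(.485,.325,.04,4)])"
```

```text
t 24.27 p [0.5483 0.0037 0.1865] rot [ 3.1386e+00 -1.0000e-04  1.7139e+00] F [-0.8 -0.2 -1.7] g 0.413 j [-0.24  0.31  0.19  1.9  -0.07  0.94  1.7 ]
(0.485, 0.325, 0.18, 6) -> [ 5.45 -0.28  0.11] x 6
(0.485, 0.325, 0.04, 4) -> [-0.   -0.01  3.5 ] x 4
```

>>> play_rows:
  deltas: [4.5, -0.3, 0, 0, 5.5, -0.3, 0, 0, 5.5, -0.3, 0, 0, 5.5, -0.3, 0, 0, 5.5, -0.3, 0, 0]

```text
time: 24.9
ee_pos: [0.4935, 0.2648, 0.1833]
tool_rot: [-3.138, 0.001, 1.714]
ft_force: [0.5, 0.4, -1.7]
gripper_width: 0.417
```

>>> play_rows:
  deltas: [4, -0.2, 0, 0, 2.2, 0, 0, 0, 0, 0, 0, 0, 0, 0, 0, 0]

```text
time: 25.4
ee_pos: [0.485, 0.3223, 0.1845]
tool_rot: [-3.141, 0.002, 1.711]
ft_force: [0.2, -1.1, -2.6]
gripper_width: 0.411
```

```bash
python3 -c "
from h import *
st();p=viewer.camera('wrist');save(p,'w9')
for l in ['spool_mid','tape_mid','tray']:
    print(l,[(np.round(d['location'],3).tolist(),round(d['confidence'],2)) for d in nets.place_of(p,l)][:2])
p=viewer.camera('top');save(p,'t9');cv2.imwrite('pics/t9c.png',cv2.resize(p['pixels'][150:240,125:245,::-1],None,fx=5,fy=5,interpolation=cv2.INTER_CUBIC))
plan([(.485,.325,.04,4)])"
```

```text
t 25.4 p [0.485  0.3223 0.1845] rot [-3.1408e+00  2.1000e-03  1.7110e+00] F [ 0.2 -1.1 -2.6] g 0.411 j [-0.71  0.36  0.06  1.81 -0.02  0.97  1.07]
spool_mid [([0.549, 0.253, 0.018], 0.69)]
tape_mid [([0.509, 0.417, 0.009], 0.75)]
tray []
(0.485, 0.325, 0.04, 4) -> [0.03 0.01 3.63] x 4
```

View pics/w9.png

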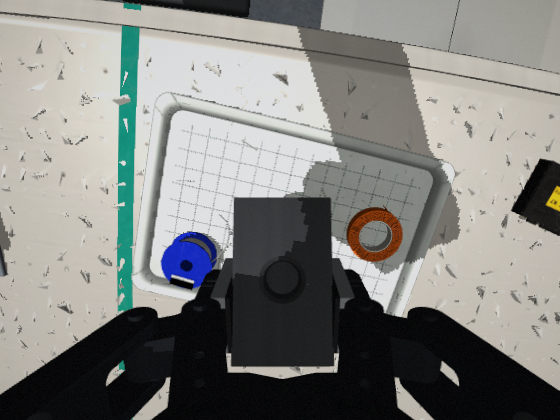

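>>> play_rows:
  deltas: [0, 0, 4.5, 0, 0, 0, 4.5, 0, 0, 0, 4, 0, 0, 0, 1.2, 0, 0, 0, 0, 0]

```text
time: 26.28
ee_pos: [0.4846, 0.3248, 0.0432]
tool_rot: [-3.141, 0.0, 1.714]
ft_force: [-0.4, -0.4, -1.8]
gripper_width: 0.413
```

>>> play_rows:
  deltas: [0, 0, 0.4, 0, 0, 0, 0.3, 0, 0, 0, 0, 0]

```text
time: 26.65
ee_pos: [0.4845, 0.3252, 0.0366]
tool_rot: [3.141, -0.001, 1.714]
ft_force: [0.8, -0.1, -2.7]
gripper_width: 0.414
```

>>> play_rows:
  deltas: [0, 0, 0.3, 0, 0, 0, 0.3, 0, 0, 0, 0, 0]
  grip_force: 25

```text
time: 27.02
ee_pos: [0.4847, 0.3252, 0.0313]
tool_rot: [3.141, -0.0, 1.714]
ft_force: [-1.8, -1.7, 6.7]
gripper_width: 0.413
```

>>> play_rows:
  deltas: [0, 0, 0.2, 0, 0, 0, 0.2, 0, 0, 0, 0, 0]

```text
time: 27.4
ee_pos: [0.4868, 0.3255, 0.0299]
tool_rot: [3.137, -0.001, 1.713]
ft_force: [-1.7, -3.4, 21.0]
gripper_width: 0.417
```

>>> play_rows:
  deltas: [0, 0, 0.2, 0, 0, 0, 0.2, 0, 0, 0, 0, 0]
  grip_force: 20

```text
time: 27.78
ee_pos: [0.4903, 0.3261, 0.0276]
tool_rot: [3.131, -0.003, 1.713]
ft_force: [1.5, -3.8, 25.6]
gripper_width: 0.416
```

```bash
python3 -c "
from h import *
st();p=viewer.camera('wrist');save(p,'w10')"
```

```text
t 27.77 p [0.4903 0.3261 0.0276] rot [ 3.1306 -0.0032  1.7126] F [ 1.5 -3.8 25.6] g 0.416 j [-0.69  0.57  0.05  1.92 -0.04  0.64  1.09]
```

View pics/w10.png

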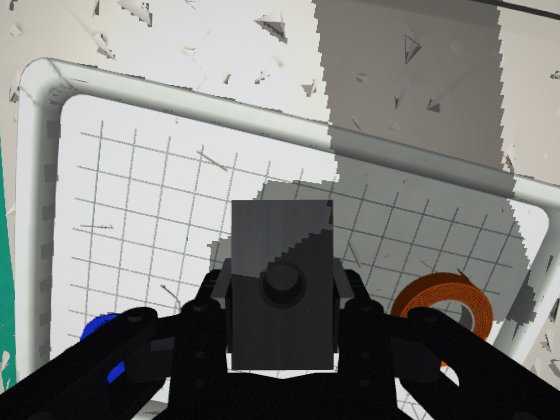

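>>> play_rows:
  deltas: [0, 0, 0.2, 0, 0, 0, 0.2, 0, 0, 0, 0.1, 0, 0, 0, 0, 0]

```text
time: 28.32
ee_pos: [0.4938, 0.3265, 0.0246]
tool_rot: [3.124, -0.005, 1.712]
ft_force: [6.2, -5.6, 33.4]
gripper_width: 0.414
```

>>> play_rows:
  deltas: [0, 0, 0.1, 0, 0, 0, 0.1, 0, 0, 0, 0, 0]

```text
time: 28.7
ee_pos: [0.4954, 0.3268, 0.0231]
tool_rot: [3.121, -0.006, 1.711]
ft_force: [7.7, -5.0, 32.5]
gripper_width: 0.414
```

>>> play_rows:
  deltas: [0, 0, -0.3, 0, 0, 0, 0, 0, 0, 0, 0, 0]
  grip: 5.5

```text
time: 29.08
ee_pos: [0.4833, 0.3249, 0.0173]
tool_rot: [-3.14, 0.001, 1.715]
ft_force: [-0.2, -0.9, -0.3]
gripper_width: 0.648
```

>>> play_rows:
  deltas: [0, 0, -3, 0, 0, 0, -5, 0, 0, 0, -5, 0, 0, 0, -5, 0, 0, 0, 0, 0]

```text
time: 29.7
ee_pos: [0.486, 0.3266, 0.2018]
tool_rot: [3.135, -0.004, 1.714]
ft_force: [0.1, 1.1, -0.7]
gripper_width: 0.642
```

Run:
```python
from h import *
st();p=viewer.camera('wrist');save(p,'w11');X=cloud(p)
k=X.reshape(-1,3);w=(k[:,0]>.43)&(k[:,0]<.56)&(k[:,1]>.28)&(k[:,1]<.37)&(k[:,2]>.04)&(k[:,2]<.09);k=k[w]
A=np.c_[k[:,:2],np.ones(len(k))];m=np.ones(len(k),bool)
for i in range(8):
    co=np.linalg.lstsq(A[m],k[m,2],rcond=None)[0];m=abs(A@co-k[:,2])<.003
print(len(k),m.sum(),'tilt',np.hypot(*co[:2]),k[m].mean(0),cv2.minAreaRect(k[m][:,:2].astype(np.float32)*1000))
for l in ['spool_mid','tape_mid','block_b_mid']:
    print(l,[(np.round(d['location'],3).tolist(),round(d['confidence'],2)) for d in nets.place_of(p,l)][:2])
```

```text
t 29.7 p [0.486  0.3266 0.2018] rot [ 3.135  -0.0041  1.7144] F [ 0.1  1.1 -0.7] g 0.642 j [-0.71  0.35  0.06  1.8  -0.02  0.99  1.07]
2737 2619 tilt 0.0014617353537716225 [0.49523333 0.32625559 0.05141012] ((496.3580322265625, 326.42791748046875), (60.09309005737305, 35.99202346801758), 8.255012512207031)
spool_mid []
tape_mid [([0.512, 0.418, 0.012], 0.85)]
block_b_mid [([0.499, 0.327, 0.021], 0.59)]
```

View pics/w11.png

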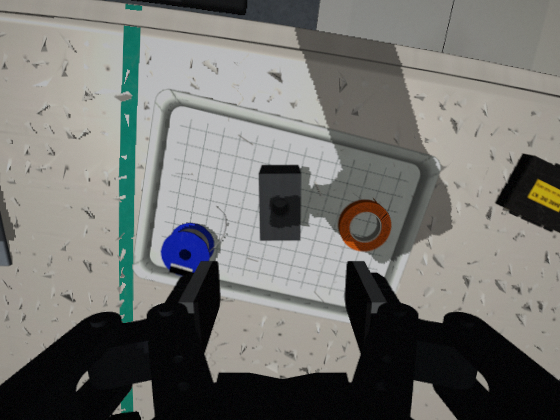

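Run:
```python
from h import *
p=viewer.camera('top');save(p,'t12');X=cloud(p);X0=np.load('top.npy')
a=cv2.imread('pics/top0.png')
for n,(v0,v1,u0,u1) in dict(blocksMR=(155,200,312,362),probe=(190,240,410,455),spool=(170,192,203,226),swab=(240,262,288,310),jar=(238,264,356,384)).items():
    d=np.abs(a[v0:v1,u0:u1,::-1].astype(int)-p['pixels'][v0:v1,u0:u1]).mean(); dz=np.nanmedian(abs(X-X0)[v0:v1,u0:u1,2]); print(n,d.round(2),dz)
cv2.imwrite('pics/t12c.png',cv2.resize(p['pixels'][145:270,125:465,::-1],None,fx=2.3,fy=2.3,interpolation=cv2.INTER_CUBIC))
st()
```

```text
blocksMR 12.28 0.0018827023879013187
probe 19.57 0.0020233881864636775
spool 19.65 0.0020404630130572464
swab 18.57 0.0018640373978507758
jar 16.7 0.002072090162084289
t 29.95 p [0.4833 0.3244 0.1961] rot [-3.1382e+00  1.8000e-03  1.7143e+00] F [-0.4 -0.3 -1. ] g 0.646 j [-0.71  0.35  0.06  1.8  -0.02  0.99  1.07]
```

View pics/t12c.png

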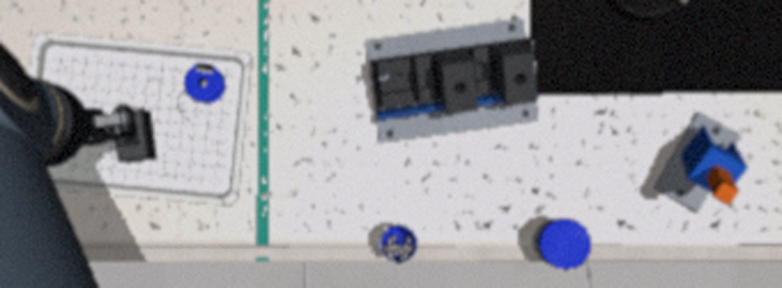

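The top view shows the left pocket empty, with the middle and right blocks seated at crop pixels (460,80) and (517,70). The probe is home at (722,185), and the spool, tube and jar are where they were. I'm handing the job in.

```bash
python3 -c "
from h import *
print(workorder.close_job())"
```

```text
the job is handed in; nothing more can be done
None
```

I probed all three bores left to right, put the probe back home in its holder, and set the blind block flat in the tray. I handed the job in at about 30 s of the 72 s allowed; no verdict is reported.

- **Probing:** The left bore stopped the pin about 28.5 mm below the mouth, so that block is the blind one. The middle and right bores let the pin through to the trough, stopping about 62 mm down.
- **Blind block:** It stands flat near the middle of the tray, bore mouth up. I measured a tilt of about 0.001 rad and its upper face at 51 mm, which fits a 50 mm block on the 2 mm floor.
- **Probe:** Its handle is at the same height as at the start, with the top at about 150 mm. The last push met about 14 N at the stop.
- **Everything else:** By eye in the top view, the two good blocks, spool, swab tube and jar look unmoved. The arm hid the tape roll there, but the close-up after the placing put it within a few mm of where it was.
- **Checks that disagreed or failed:** My before/after pixel comparison of the top views showed differences of 12–20 grey levels everywhere. I could not use it to confirm positions, though depths agreed to about 2 mm. The network also missed the spool in the last close-up, though it is plainly visible there in its place.

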